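# Fit the nip guard and set the roller gap of a glue spreader

### The job

Get the bench glue spreader ready for the thin pine strips: first hang the loose nip guard by its ridge over the guard bar at the infeed side and let go of it. Then take the handwheel on top by its handle, screw it clockwise right down to its stop and back it off exactly two full turns, and finish while still gripping the handle there, keeping the wheel still so that the lock nut can be tightened. Leave the other things on the bench where they are.

Things in the scene. Friction and masses are not known exactly. Their poses are not given: they have to be found in the camera images.
- spreader: bench glue spreader, bolted down: grey frame, two cheeks 190 mm tall, two rollers one above the other, motor on its -y side (to y -290, 130 mm high). Origin on the bench under the handwheel's axis; z up, y along rollers and guard bar, -x the infeed side, facing the robot (turned up to 0.2 rad). Base x -170 to 130, y +-131 mm. Bridge under the wheel: top 206 mm up
- guard_bar (a point): middle of the guard bar: round steel bar 18 mm thick along the spreader's y on its infeed side, 140 mm in front (-x) of the handwheel's axis, bar axis 170 mm above the bench, nothing above it. Its ends sit in two arms 218 mm apart (inside), tops 188 mm above the bench. Site axes as the spreader's
- guard: loose nip guard, 0.24 to 0.36 kg: folded aluminium sheet 3 mm thick, 150 mm long (its y), like a steep roof: flat ridge strip 28 mm wide, two skirts splayed 12 degrees, 22 mm apart under the ridge and 45 mm at the foot. Starts left of the spreader, standing on its skirts; origin on the bench under its middle, z up, y along the ridge. Ridge top 58 mm up. Both ends and sides alike
- guard_knob (a point): middle of the round black knob on the guard's ridge: 28 mm in diameter, from 66 to 96 mm above the guard's origin (this point 82 mm up) on a 14 mm stem. The place to grip the guard, from above
- guard_ridge (a point): middle of the underside of the guard's ridge, 55 mm above its origin. When the guard hangs right this rests on top of the bar, 9 mm above the bar's axis
- handwheel (a joint): handwheel angle, rad, from its stop: 0 = screwed down to the stop; grows anticlockwise seen from above, up to 25 (4 turns); clockwise screws down. Starts at 2 to 8.2. Steady drag 0.08 N m (about 1.5 N at the handle); stays where it is left; does not rise or fall; stops dead at the stop. One turn lifts the upper roller 2 mm
- wheel_hub (a point): on the handwheel's vertical axis, on top of its hub nut, 250 mm above the bench. Aluminium wheel 122 mm across with three spokes, rim top 239 mm above the bench
- handle_grip (a point): on the axis of the handwheel's upright handle, 36 mm above its foot, 281 mm above the bench, 54 mm from the wheel's axis. At the stop (joint 0) the handle stands on the hub's +y side in the spreader's frame; at joint angle q it has gone q round anticlockwise from there. Site z up; its x and y turn with the handle
- handle: the handwheel's handle: upright black cylinder 24 mm in diameter, 62 mm tall (245 to 307 mm above the bench) on the wheel's rim. It revolves freely on its own pin, so a hand that grips it can go round in a circle without turning. Origin at the middle of its foot
- hammer: wooden-handled hammer 260 mm long, lying near the robot on the right; origin under its middle. Not part of the job
- glue_bottle: white glue bottle, 60 mm across and 170 mm tall, left of and beyond the spreader's guard bar; origin under its centre. Not part of the job
- nail_bowl: dark steel bowl, 110 mm across, 45 mm tall, at the left; origin under its centre. Not part of the job
- screw_box: plain cardboard screw box 110 x 60 x 45 mm, left of the guard; origin under its centre. Not part of the job
- offcut: pine offcut 180 x 75 x 22 mm with two dowel stubs standing 30 mm up from it, at the left; origin under its centre. Not part of the job
- battery: black drill battery 75 x 65 mm, 60 mm tall, between the guard and the near left corner of the spreader; origin under its centre. Not part of the job
- pencil: flat carpenter's pencil 177 mm long, 7 mm thick, between the robot and the spreader; origin under its middle. Not part of the job

How it is judged:
By the outcome, as a careful person would: the job done as asked, in the order asked, and still so for the second after the job is handed in, while the arm keeps its last pose, push and grip.
It also fails if it takes over 72 s, if anything falls off the work surface, if the arm or the gripper's body presses on something with over 40 N, if the wrist force passes 120 N, or if a joint passes its speed limit or range.

### The arm

A 7-joint arm with a two-finger parallel gripper is mounted at the origin on the work surface. World frame = base frame: x ahead of the robot, y to its left, z up, the work surface at z = 0. Lengths are in m, angles in degrees, forces in N, time in s.
With the tool pointing down it reaches from about 0.35 to 0.775 m from the base axis. Payload 3.1 kg.
Tool frame: the origin (TCP) lies at the very end of the fingers, on their centre line; the grasp point (between the pads) lies 19 mm behind it; z points along the fingers, y is the line along which they close (so a half turn about z gives the same grasp; the last joint's range is limited). The gripper opens to 85 mm and grips with 20 to 120 N. Pads are 22 mm wide; open, the fingers measure 114 mm over their backs; the gripper's body (76 mm by 85 mm) begins 54 mm behind the grasp point. The pads swing forward as they close: fully open they stand 13 mm farther back than shut.
Start: joints at [-79.739, 17.813, 0.802, 86.603, -0.252, 75.585, -1.558], TCP at [0.12, 0.537, 0.231] pointing down, gripper open.
Joint ranges: [-154.91, 154.91], [-16.99, 109.72], [-72.82, 74.43], [7.12, 147.25], [-82.49, 262.49], [11.32, 116.49], [-174.64, 174.64]. Speed limits (degrees/s): [159.86, 159.86, 180, 180, 180, 180, 180].

### API

Orientations are given as a 3x3 rotation matrix whose columns are the frame's x, y, z axes.
In Python, from workcell import arm gives the robot as it stands.
- The arm moves only by the shell command python3 -m jog 'ROWS'. ROWS is JSON, a list of rows, each an object with "slide": the shift along the tool's x, y, z in units of 0.1 m (1.0 is 0.1 m), a list of three; "delta_rot": the turn, a rotation vector about the tool's x, y, z in units of 90 degrees (1.0 is 90 degrees), a list of three; "hand": the closure, from -1 (fully open) to 1 (shut). In form: [{"slide": [tx, ty, tz], "delta_rot": [rx, ry, rz], "hand": hand}, ...]. A call has 1 to 20 rows; each row is the pose to reach, as a shift and turn from the pose commanded when the call began, along the tool's axes at that moment; what a row does not reach only later rows make up. A row lasts 1/8 s, in which the tool goes at most 62.5 mm and 10.7 degrees, less where a joint would pass 70% of its speed; a pose out of reach is approached as far as the arm can. A call with a number of a shift or a turn outside -1 to 1 is refused whole. A call with a gripper value outside its range is refused whole. The fingers move at their own pace and stop on an object; the grip force is fixed at half the most. Time passes only in rows, so rows that repeat a pose let the fingers close. It gives the time, the measured TCP pose, the force, the opening and the grip force at its end, in the units of the state.
- arm.observe(): the state, without advancing time (a new reading comes with each control period).
- arm.camera(name): name is "scene" or "top" or "wrist"; returns a dict with "color" (480x640x3 uint8, blue, green, red), "z_map" (480x640 float32, m along the optical axis (not along the pixel's ray), 0 where there is no reading), "K" (3x3 intrinsics, pixels), "cam_to_world" (4x4, takes a point from camera to world coordinates). Camera axes: x right, y up, looking along -z (the intrinsics and any distortion apply to the point x, -y, -z); pixel columns grow to the right and rows downward; lengths in m; the calibration is good to about 2 mm. A picture is of the moment at which its call begins.
- arm.hand_in(): hands the job in; it is judged then, once.
The state is a dict: "time_s": time; "q": joint angles; "joint_vel": joint speeds; "joint_torque": joint torques, N m; "eef_pos": TCP position; "ee_rot": TCP orientation; "contact_force": force on the tool from outside, world axes, zero at the start; "moment": the same for the moment, N m; "finger_gap": finger opening in m; "grasp_force": force on a finger pad.
Only numpy, scipy, OpenCV 4.12 (cv2) and the standard library are available. Lean on these libraries where they do the work, as an engineer would, in place of code of your own. Each camera call takes 0.05 s, during which the arm holds its last target. There are 200 camera calls.

## Working session

There is one attempt and no reset: what is moved stays moved. The work goes in short steps, Python scripts to look and compute and a shell command to move; the robot and the scene stay as the last step left them, time stands still between calls to the robot, and variables do not carry over. Pictures are saved under pics/ and viewed, at most 10 in all, crops included, and the job is handed in when it is done.

```bash
ls; mkdir -p pics
cat > h.py <<'E'
import numpy as np, cv2
from workcell import arm
def cloud(c):
    z=c["z_map"];K=c["K"];v,u=np.mgrid[0:480,0:640]
    p=np.stack([(u-K[0,2])/K[0,0]*z,-(v-K[1,2])/K[1,1]*z,-z],-1)
    T=c["cam_to_world"];w=p@T[:3,:3].T+T[:3,3];w[z==0]=np.nan
    return w
E
python3 - <<'E'
from h import *
for n in("top","scene"):
    c=arm.camera(n);cv2.imwrite(f"pics/{n}0.png",c["color"]);np.savez(n+"0.npz",w=cloud(c),c=c["color"])
    print(n,c["cam_to_world"].round(3).tolist(),c["K"][0,0],c.keys())
s=arm.observe();print(s)
E
```

```text
pics
top [[0.054, 0.976, -0.209, 0.24], [-0.999, 0.054, -0.006, 0.038], [0.005, 0.209, 0.978, 1.635], [0.0, 0.0, 0.0, 1.0]] 532.8907003187976 dict_keys(['color', 'z_map', 'K', 'cam_to_world'])
scene [[0.618, -0.546, 0.565, 1.154], [0.786, 0.417, -0.456, -0.423], [0.013, 0.726, 0.687, 0.923], [0.0, 0.0, 0.0, 1.0]] 456.0034057291133 dict_keys(['color', 'z_map', 'K', 'cam_to_world'])
{'time_s': 0.1, 'q': array([-79.73771008,  17.85539428,   0.80222947,  86.68232144,
        -0.25362329,  75.58586636,  -1.55772247]), 'joint_vel': array([ 0.07273768, -0.11170567,  0.05050057, -0.16385327,  0.02673078,
        0.02528559,  0.05461491]), 'joint_torque': array([ 3.95453990e-04, -3.80857086e+01,  1.46498722e-01, -2.31240964e+01,
        1.23463172e-02,  8.10938829e-03, -4.48768063e-06]), 'eef_pos': array([0.12029908, 0.53600706, 0.2303373 ]), 'ee_rot': array([[-9.75736498e-01,  2.18947769e-01, -4.00957497e-04],
       [ 2.18948127e-01,  9.75734267e-01, -2.08777832e-03],
       [-6.58864365e-05, -2.12491040e-03, -9.99997740e-01]]), 'contact_force': array([-0.25327335,  0.59294115,  0.03664041]), 'moment': array([0.00397736, 0.05062866, 0.06907402]), 'grasp_force': 0.0, 'finger_gap': 0.08559807047345068}
```

View pics/top0.png

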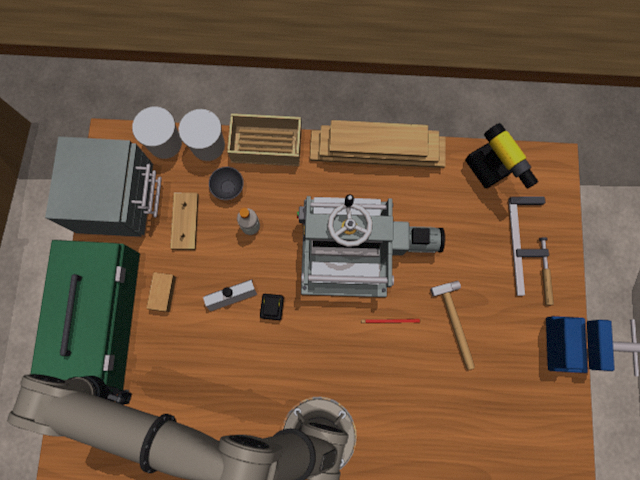

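View pics/scene0.png

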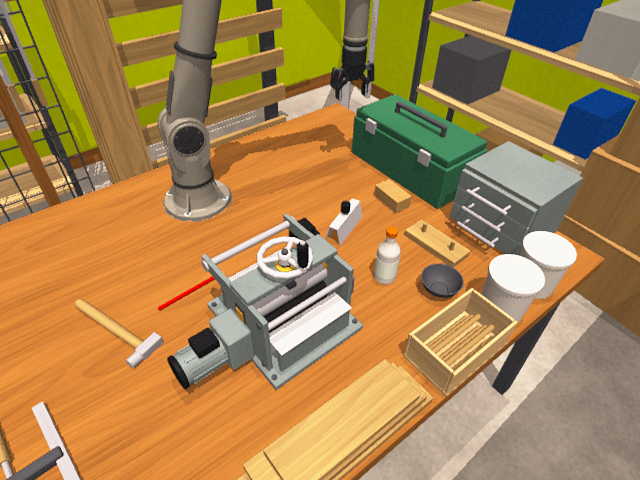

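The top view shows the guard with its knob at about (227,292), the wheel hub at (350,225), the handle at (349,200) and the infeed bar around row 270–285. Next I measure these from depth.

Run:
```python
from h import *
d=np.load("top0.npz");w=d["w"];c=d["c"].astype(int)
def sel(u0,u1,v0,v1,z0,z1):
    m=np.zeros((480,640),bool);m[v0:v1,u0:u1]=1
    return w[m&(w[...,2]>z0)&(w[...,2]<z1)]
k=sel(195,265,270,320,.078,.12);print("knob",len(k),np.median(k,0),k.min(0),k.max(0),(k.min(0)+k.max(0))/2)
r=sel(195,265,270,320,.05,.064);m=r.mean(0);e=np.linalg.svd((r-m)[:,:2])[2][0];print("ridge",len(r),m,np.degrees(np.arctan2(e[1],e[0])),np.ptp((r-m)[:,:2]@e), (r.min(0)+r.max(0))/2)
h=sel(325,375,185,250,.29,.33);print("handle",len(h),h.mean(0),(h.min(0)+h.max(0))/2,np.ptp(h,0))
wr=sel(315,385,190,255,.225,.246);(cx,cy),R=cv2.minEnclosingCircle(wr[:,:2].astype(np.float32));print("wheel",len(wr),cx,cy,R)
b=sel(300,400,255,295,.155,.2);
x,y,ww,hh=0,0,0,0
m=b.mean(0);e=np.linalg.svd((b-m)[:,:2])[2][0];print("bar",len(b),m,np.degrees(np.arctan2(e[1],e[0])),b.min(0),b.max(0),(b.min(0)+b.max(0))/2)
print(w[270:300:2,350].round(3).tolist())
for u in range(315,385,10):
    q=w[255:300,u];q=q[(q[:,2]>.168)&(q[:,2]<.19)];print(u,q.mean(0).round(4) if len(q) else None,len(q))
# bridge edges
s=sel(295,400,195,250,.19,.215);rc=cv2.minAreaRect(s[:,:2].astype(np.float32));print("bridge",rc)
```

```text
knob 78 [0.3933914  0.28459181 0.09623423] [0.38053686 0.27202651 0.07909636] [0.40586008 0.29986864 0.10325554] [0.39319847 0.28594758 0.09117595]
ridge 437 [0.39109003 0.28072417 0.05768432] 105.16641044858909 0.17329193697641682 [0.38518379 0.26691409 0.05700279]
handle 74 [ 0.63057321 -0.04448553  0.30429591] [ 0.63207322 -0.04500173  0.30304963] [0.02236163 0.02343352 0.02551641]
wheel 821 0.5801510214805603 -0.05277146026492119 0.061392996460199356
bar 859 [ 0.44733628 -0.06207304  0.18094291] -86.88353818184616 [ 0.4191694  -0.1811753   0.15758427] [0.51033544 0.06980008 0.19710215] [ 0.46475242 -0.05568761  0.17734321]
[[0.474, -0.067, 0.098], [0.469, -0.068, 0.095], [0.463, -0.068, 0.093], [0.446, -0.063, 0.174], [0.439, -0.063, 0.181], [0.434, -0.063, 0.18], [0.439, -0.069, 0.096], [0.443, -0.074, 0.02], [0.437, -0.075, 0.019], [0.431, -0.075, 0.017], [0.424, -0.075, 0.023], [0.419, -0.075, 0.019], [0.413, -0.076, 0.014], [0.408, -0.077, 0.008], [0.402, -0.077, 0.007]]
315 [0.4375 0.0334 0.1755] 7
325 [0.4372 0.0059 0.1785] 6
335 [ 0.4374 -0.0216  0.1779] 7
345 [ 0.439  -0.0491  0.1778] 7
355 [ 0.4389 -0.0765  0.1791] 6
365 [ 0.4404 -0.104   0.1792] 6
375 [ 0.4412 -0.1321  0.1739] 7
bridge ((0.5911701917648315, -0.0533628910779953), (0.1549997180700302, 0.2426224648952484), 0.973729133605957)
```

```bash
cat >> h.py <<'E'
def to(x,y,z,yaw=None):
    "slide/rot units to reach TCP x,y,z with tool y along yaw (deg, mod 180), tool down"
    from scipy.spatial.transform import Rotation as Ro
    s=arm.observe();R=s["ee_rot"];print("slide",((R.T@(np.array([x,y,z])-s["eef_pos"]))/.1).round(3),"F",s["contact_force"].round(1),"t",s["time_s"],"gap",round(s["finger_gap"],4))
    if yaw is not None:
        c=np.degrees(np.arctan2(R[1,1],R[0,1]));a=np.radians(yaw if abs((yaw-c+180)%360-180)<=90 else yaw+180)
        Y=[np.cos(a),np.sin(a),0];G=np.c_[np.cross(Y,[0,0,-1]),Y,[0,0,-1]]
        print("rot",(Ro.from_matrix(R.T@G).as_rotvec()/(np.pi/2)).round(3))
E
R='"delta_rot":[0,0,0],"hand":-1}'
python3 -m jog '[{"slide":[-0.5,-0.25,0],"delta_rot":[0,0,0],"hand":-1},{"slide":[-1,-0.6,0],"delta_rot":[0,0,0],"hand":-1},{"slide":[-1,-0.6,0],"delta_rot":[0,0,0],"hand":-1}]'
python3 -m jog '[{"slide":[-0.5,-0.3,0],"delta_rot":[0,0,0],"hand":-1},{"slide":[-1,-0.6,0],"delta_rot":[0,0,0],"hand":-1},{"slide":[-1,-0.6,0],"delta_rot":[0,0,0],"hand":-1}]'
python3 -m jog '[{"slide":[-0.3,-0.15,0],"delta_rot":[0,0,-0.1],"hand":-1},{"slide":[-0.6,-0.3,0],"delta_rot":[0,0,-0.2],"hand":-1},{"slide":[-0.6,-0.3,0],"delta_rot":[0,0,-0.31],"hand":-1},{"slide":[-0.6,-0.3,0],"delta_rot":[0,0,-0.31],"hand":-1}]'
python3 - <<'E'
from h import *
to(.393,.286,.2,105)
c=arm.camera("wrist");cv2.imwrite("pics/w1.png",c["color"]);np.savez("w1.npz",w=cloud(c))
E
```

```text
time_s: 0.48
eef_pos: [0.2103, 0.4516, 0.231]
ee_rot: [[-0.973, 0.23, 0.002], [0.23, 0.973, -0.003], [-0.003, -0.003, -1.0]]
contact_force: [-0.3, 1.0, 0.5]
finger_gap: 0.0856
grasp_force: 0.0
time_s: 0.85
eef_pos: [0.2934, 0.3718, 0.2312]
ee_rot: [[-0.973, 0.229, 0.002], [0.229, 0.973, -0.002], [-0.002, -0.002, -1.0]]
contact_force: [-0.8, -0.3, -0.4]
finger_gap: 0.0856
grasp_force: 0.0
time_s: 1.35
eef_pos: [0.3404, 0.3343, 0.231]
ee_rot: [[-0.965, -0.262, -0.001], [-0.262, 0.965, 0.0], [0.001, 0.001, -1.0]]
contact_force: [-0.3, 0.2, 0.1]
finger_gap: 0.0857
grasp_force: 0.0
slide [-0.382 -0.604  0.309] F [-0.3  0.2  0.1] t 1.35 gap 0.0857
rot [ 0.    -0.001  0.002]
```

View pics/w1.png

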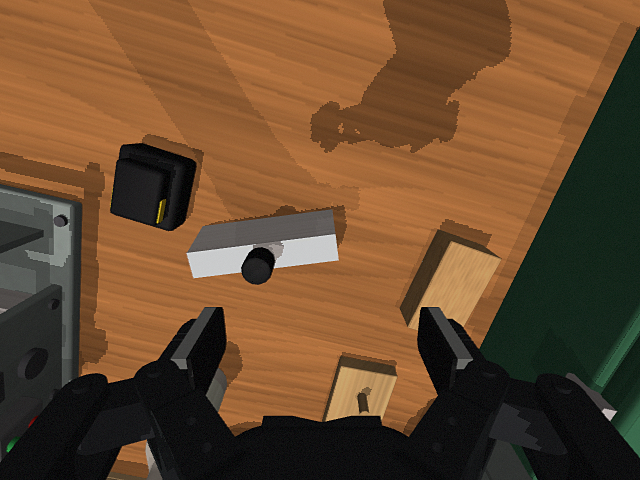

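The wrist view shows the knob at (258,265) and the white ridge from (190,265) to (338,248), slightly skewed to the finger line. I measure both from this closer depth map.

Run:
```python
from h import *
w=np.load("w1.npz")["w"]
m=np.zeros((480,640),bool);m[200:290,180:350]=1
k=w[m&(w[...,2]>.09)&(w[...,2]<.105)];(x,y),R=cv2.minEnclosingCircle(k[:,:2].astype(np.float32));print("knob",len(k),x,y,R)
r=w[m&(w[...,2]>.0545)&(w[...,2]<.062)];rc=cv2.minAreaRect(r[:,:2].astype(np.float32));print("ridge",len(r),rc,r[:,2].mean())
m=r.mean(0);e=np.linalg.svd((r-m)[:,:2])[2][0];print(np.degrees(np.arctan2(e[1],e[0])))
to(x,y,.063,np.degrees(np.arctan2(e[1],e[0])))
```

```text
knob 713 0.3940178453922272 0.2884986102581024 0.013990011997520924
ridge 3520 ((0.3945445120334625, 0.288115531206131), (0.029215069487690926, 0.15039736032485962), 22.752601623535156) 0.058608152398596104
112.63556214252002
slide [-0.401 -0.585  1.679] F [ 0.7  0.8 -0.6] t 1.4 gap 0.0852
rot [ 0.    -0.001 -0.083]
```

```bash
python3 -m jog '[{"slide":[-0.4,-0.585,0.3],"delta_rot":[0,0,-0.083],"hand":-1},{"slide":[-0.4,-0.585,0.68],"delta_rot":[0,0,-0.083],"hand":-1},{"slide":[-0.4,-0.585,0.68],"delta_rot":[0,0,-0.083],"hand":-1},{"slide":[-0.4,-0.585,0.68],"delta_rot":[0,0,-0.083],"hand":-1}]'
python3 -m jog '[{"slide":[0,0,0.35],"delta_rot":[0,0,0],"hand":-1},{"slide":[0,0,0.7],"delta_rot":[0,0,0],"hand":-1},{"slide":[0,0,1],"delta_rot":[0,0,0],"hand":-1},{"slide":[0,0,1],"delta_rot":[0,0,0],"hand":-1},{"slide":[0,0,1],"delta_rot":[0,0,0],"hand":-1}]'
python3 -m jog '[{"slide":[0,0,0],"delta_rot":[0,0,0],"hand":1},{"slide":[0,0,0],"delta_rot":[0,0,0],"hand":1},{"slide":[0,0,0],"delta_rot":[0,0,0],"hand":1},{"slide":[0,0,0],"delta_rot":[0,0,0],"hand":1},{"slide":[0,0,0],"delta_rot":[0,0,0],"hand":1},{"slide":[0,0,0],"delta_rot":[0,0,0],"hand":1},{"slide":[0,0,0],"delta_rot":[0,0,0],"hand":1},{"slide":[0,0,0],"delta_rot":[0,0,0],"hand":1}]'
python3 -c "
from h import *
to(.394,.2885,.27,112.7)"
```

```text
time_s: 1.9
eef_pos: [0.3945, 0.2897, 0.1644]
ee_rot: [[-0.922, -0.388, 0.0], [-0.388, 0.922, 0.002], [-0.001, 0.002, -1.0]]
contact_force: [0.0, 0.1, 0.7]
finger_gap: 0.0855
grasp_force: 0.0
time_s: 2.52
eef_pos: [0.3962, 0.2896, 0.0654]
ee_rot: [[-0.922, -0.388, 0.003], [-0.388, 0.922, 0.003], [-0.004, 0.002, -1.0]]
contact_force: [0.1, 0.4, 1.0]
finger_gap: 0.0855
grasp_force: 0.0
time_s: 3.52
eef_pos: [0.3956, 0.2876, 0.0639]
ee_rot: [[-0.922, -0.386, 0.001], [-0.386, 0.922, 0.001], [-0.001, 0.0, -1.0]]
contact_force: [-0.5, -1.7, 5.1]
finger_gap: 0.0265
grasp_force: 58.7
slide [ 0.01   0.015 -2.061] F [-0.5 -1.7  5.1] t 3.525 gap 0.0265
rot [0. 0. 0.]
```

```bash
python3 -m jog '[{"slide":[0,0,-0.15],"delta_rot":[0,0,0],"hand":1},{"slide":[0,0,-0.4],"delta_rot":[0,0,0],"hand":1},{"slide":[0,0,-0.7],"delta_rot":[0,0,0],"hand":1},{"slide":[0,0,-1],"delta_rot":[0,0,0],"hand":1}]'
python3 -m jog '[{"slide":[0,0,-0.35],"delta_rot":[0,0,0.06],"hand":1},{"slide":[0,0,-0.7],"delta_rot":[0,0,0.12],"hand":1},{"slide":[0,0,-1],"delta_rot":[0,0,0.18],"hand":1},{"slide":[0,0,-1],"delta_rot":[0,0,0.238],"hand":1},{"slide":[0,0,-1],"delta_rot":[0,0,0.238],"hand":1}]'
python3 -m jog '[{"slide":[0,-0.25,-0.05],"delta_rot":[0,0,0],"hand":1},{"slide":[-0.1,-0.6,-0.05],"delta_rot":[0,0,0],"hand":1},{"slide":[-0.2,-1,-0.05],"delta_rot":[0,0,0],"hand":1}]'
python3 -m jog '[{"slide":[0,-0.4,0],"delta_rot":[0,0,0],"hand":1},{"slide":[-0.1,-0.8,0],"delta_rot":[0,0,0],"hand":1},{"slide":[-0.15,-1,0],"delta_rot":[0,0,0],"hand":1},{"slide":[-0.15,-1,0],"delta_rot":[0,0,0],"hand":1}]'
python3 -c "
from h import *
to(.4395,-.056,.27,91.3)"
```

```text
time_s: 4.03
eef_pos: [0.3947, 0.2871, 0.1641]
ee_rot: [[-0.922, -0.386, -0.001], [-0.386, 0.922, -0.001], [0.001, -0.0, -1.0]]
contact_force: [-0.3, 0.5, -2.7]
finger_gap: 0.0265
grasp_force: 59.1
time_s: 4.65
eef_pos: [0.3949, 0.2872, 0.2634]
ee_rot: [[-1.0, -0.024, -0.0], [-0.024, 1.0, -0.0], [0.0, -0.0, -1.0]]
contact_force: [-0.5, -0.0, -2.3]
finger_gap: 0.0264
grasp_force: 59.3
time_s: 5.03
eef_pos: [0.4172, 0.1857, 0.268]
ee_rot: [[-1.0, -0.024, -0.001], [-0.024, 1.0, -0.001], [0.001, -0.001, -1.0]]
contact_force: [1.1, 1.2, -1.6]
finger_gap: 0.0265
grasp_force: 59.3
time_s: 5.52
eef_pos: [0.4345, 0.085, 0.2682]
ee_rot: [[-1.0, -0.017, -0.001], [-0.017, 1.0, -0.001], [0.001, -0.001, -1.0]]
contact_force: [-0.1, 0.2, -2.2]
finger_gap: 0.0262
grasp_force: 59.3
slide [-0.025 -1.411 -0.017] F [-0.1  0.2 -2.2] t 5.525 gap 0.0262
rot [-0.001 -0.    -0.003]
```

```bash
python3 -m jog '[{"slide":[0,-0.35,0],"delta_rot":[0,0,0],"hand":1},{"slide":[0,-0.7,0],"delta_rot":[0,0,0],"hand":1},{"slide":[0,-0.7,0],"delta_rot":[0,0,0],"hand":1}]'
python3 -m jog '[{"slide":[0,-0.35,0],"delta_rot":[0,0,0],"hand":1},{"slide":[-0.02,-0.71,0],"delta_rot":[0,0,0],"hand":1},{"slide":[-0.02,-0.71,0],"delta_rot":[0,0,0],"hand":1},{"slide":[-0.02,-0.71,0],"delta_rot":[0,0,0],"hand":1},{"slide":[-0.02,-0.71,0],"delta_rot":[0,0,0],"hand":1}]'
python3 - <<'E'
from h import *
to(.4395,-.056,.27,91.3)
a=arm.camera("wrist")["color"];b=arm.camera("scene");
t=arm.camera("top");w=cloud(t);np.savez("t1.npz",w=w)
cv2.imwrite("pics/p2.png",np.vstack([cv2.resize(b["color"][180:400,130:400],(640,521))]))
m=np.zeros((480,640),bool);m[255:320,295:400]=1
r=w[m&(w[...,2]>.255)&(w[...,2]<.272)];
print(len(r),cv2.minAreaRect(r[:,:2].astype(np.float32)))
E
```

```text
time_s: 5.9
eef_pos: [0.4358, 0.0158, 0.2683]
ee_rot: [[-1.0, -0.018, -0.0], [-0.018, 1.0, -0.001], [0.001, -0.001, -1.0]]
contact_force: [-0.5, 0.7, -3.9]
finger_gap: 0.0266
grasp_force: 59.5
time_s: 6.52
eef_pos: [0.44, -0.0506, 0.2681]
ee_rot: [[-1.0, -0.026, -0.001], [-0.026, 1.0, 0.001], [0.001, 0.001, -1.0]]
contact_force: [0.2, -0.5, -2.3]
finger_gap: 0.0268
grasp_force: 59.7
slide [ 0.006 -0.054 -0.019] F [ 0.2 -0.5 -2.3] t 6.525 gap 0.0268
rot [ 0.001 -0.     0.002]
119 ((0.4370397627353668, 0.0017865058034658432), (0.029501818120479584, 0.03920789435505867), 3.221949338912964)
```

View pics/p2.png

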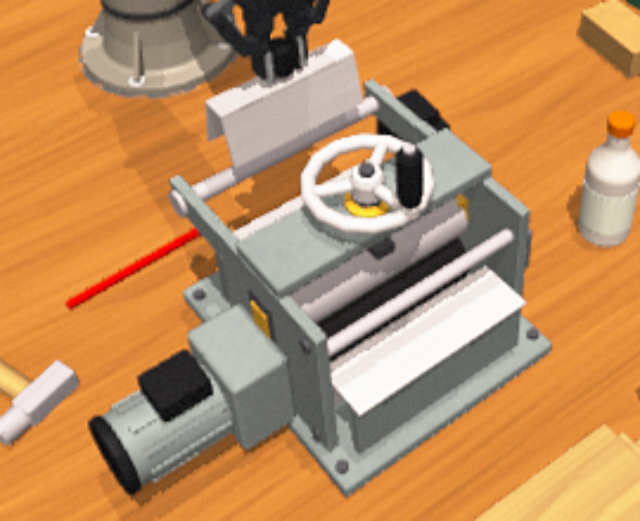

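The guard hangs level in the gripper (ridge at about (285,75) in the crop), directly above the bar and between its arms, so I lower it.

```bash
python3 -m jog '[{"slide":[0,-0.05,0.15],"delta_rot":[0,0,0],"hand":1},{"slide":[0,-0.05,0.3],"delta_rot":[0,0,0],"hand":1},{"slide":[0,-0.05,0.45],"delta_rot":[0,0,0],"hand":1},{"slide":[0,-0.05,0.55],"delta_rot":[0,0,0],"hand":1},{"slide":[0,-0.05,0.55],"delta_rot":[0,0,0],"hand":1}]'
python3 -m jog '[{"slide":[0,0,0.05],"delta_rot":[0,0,0],"hand":1},{"slide":[0,0,0.1],"delta_rot":[0,0,0],"hand":1},{"slide":[0,0,0.15],"delta_rot":[0,0,0],"hand":1},{"slide":[0,0,0.2],"delta_rot":[0,0,0],"hand":1},{"slide":[0,0,0.23],"delta_rot":[0,0,0],"hand":1},{"slide":[0,0,0.23],"delta_rot":[0,0,0],"hand":1}]'
python3 -c "
from h import *
to(.4395,-.056,.187,91.3)"
```

```text
time_s: 7.3
eef_pos: [0.4393, -0.0575, 0.2122]
ee_rot: [[-1.0, -0.023, -0.002], [-0.023, 1.0, -0.0], [0.002, -0.0, -1.0]]
contact_force: [-0.3, 0.3, -2.8]
finger_gap: 0.0266
grasp_force: 59.7
time_s: 8.05
eef_pos: [0.4399, -0.0576, 0.19]
ee_rot: [[-1.0, -0.023, -0.001], [-0.023, 1.0, -0.0], [0.001, -0.0, -1.0]]
contact_force: [-0.9, 0.5, -2.3]
finger_gap: 0.0264
grasp_force: 59.7
slide [0.004 0.016 0.03 ] F [-0.9  0.5 -2.3] t 8.05 gap 0.0264
rot [-0. -0.  0.]
```

```bash
python3 -m jog '[{"slide":[0,0,0.015],"delta_rot":[0,0,0],"hand":1},{"slide":[0,0,0.025],"delta_rot":[0,0,0],"hand":1},{"slide":[0,0,0.025],"delta_rot":[0,0,0],"hand":1}]'
python3 - <<'E'
from h import *
to(.4395,-.056,.187,91.3)
E
```

```text
time_s: 8.43
eef_pos: [0.4403, -0.0576, 0.1882]
ee_rot: [[-1.0, -0.023, 0.0], [-0.023, 1.0, 0.0], [-0.0, 0.0, -1.0]]
contact_force: [-0.7, -0.4, 0.5]
finger_gap: 0.0263
grasp_force: 60.1
slide [0.008 0.016 0.012] F [-0.7 -0.4  0.5] t 8.425 gap 0.0263
rot [0. 0. 0.]
```

```bash
python3 -m jog '[{"slide":[0,0,0],"delta_rot":[0,0,0],"hand":0.2},{"slide":[0,0,0],"delta_rot":[0,0,0],"hand":-0.2},{"slide":[0,0,0],"delta_rot":[0,0,0],"hand":-1},{"slide":[0,0,0],"delta_rot":[0,0,0],"hand":-1},{"slide":[0,0,0],"delta_rot":[0,0,0],"hand":-1},{"slide":[0,0,0],"delta_rot":[0,0,0],"hand":-1}]'
python3 -m jog '[{"slide":[0,0,-0.1],"delta_rot":[0,0,0],"hand":-1},{"slide":[0,0,-0.3],"delta_rot":[0,0,0],"hand":-1},{"slide":[0,0,-0.6],"delta_rot":[0,0,0],"hand":-1},{"slide":[0,0,-1],"delta_rot":[0,0,0],"hand":-1},{"slide":[0,0,-1],"delta_rot":[0,0,0],"hand":-1}]'
python3 -m jog '[{"slide":[0,0,-0.35],"delta_rot":[0,0,0],"hand":-1},{"slide":[0,0,-0.75],"delta_rot":[0,0,0],"hand":-1},{"slide":[-0.2,0,-0.75],"delta_rot":[0,0,0],"hand":-1},{"slide":[-0.2,0,-0.75],"delta_rot":[0,0,0],"hand":-1}]'
python3 - <<'E'
from h import *
to(.632,-.045,.363,91.3)
b=arm.camera("scene");c=arm.camera("wrist");np.savez("w2.npz",w=cloud(c),c=c["color"])
cv2.imwrite("pics/p3.png",np.vstack([cv2.resize(b["color"][180:400,130:400],(360,293)),cv2.resize(c["color"],(360,270))]))
E
```

```text
time_s: 9.18
eef_pos: [0.4401, -0.0576, 0.1878]
ee_rot: [[-1.0, -0.023, 0.0], [-0.023, 1.0, 0.0], [-0.0, 0.0, -1.0]]
contact_force: [-0.3, 0.6, 0.7]
finger_gap: 0.0855
grasp_force: 0.0
time_s: 9.8
eef_pos: [0.4425, -0.0581, 0.2916]
ee_rot: [[-1.0, -0.023, 0.008], [-0.023, 1.0, 0.0], [-0.008, -0.0, -1.0]]
contact_force: [0.3, 0.2, -0.3]
finger_gap: 0.0857
grasp_force: 0.0
time_s: 10.3
eef_pos: [0.4605, -0.0568, 0.3623]
ee_rot: [[-1.0, -0.023, -0.001], [-0.023, 1.0, -0.001], [0.001, -0.001, -1.0]]
contact_force: [-0.6, 0.8, -0.3]
finger_gap: 0.0853
grasp_force: 0.0
slide [-1.717  0.078 -0.009] F [-0.6  0.8 -0.3] t 10.3 gap 0.0853
rot [-0.    -0.001  0.   ]
```

View pics/p3.png

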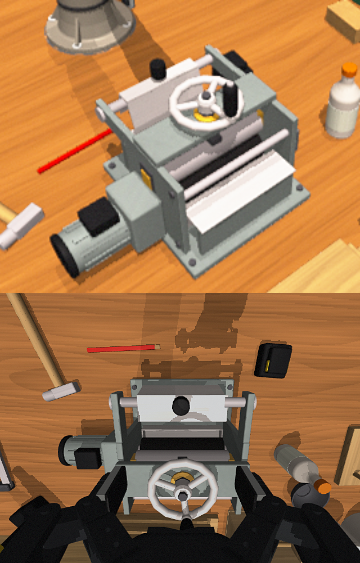

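The guard hangs level on the bar (knob at (158,70) in the upper crop, (180,405) in the lower). The wheel is at (183,488) with its handle partly hidden behind the gripper body. I refine the wheel and handle positions from the wrist depth and move above the handle.

Run:
```python
from h import *
w=np.load("w2.npz")["w"]
near=np.hypot(w[...,0]-.58,w[...,1]+.053)<.08
p=w[near&(w[...,2]>.23)&(w[...,2]<.2425)]
r=np.hypot(p[:,0]-.58,p[:,1]+.053);p=p[r>.04]
(x,y),R=cv2.minEnclosingCircle(p[:,:2].astype(np.float32));print("wheel",x,y,R,len(p))
h=w[near&(w[...,2]>.26)&(w[...,2]<.315)]
print("handle",len(h),h.min(0),h.max(0))
k=w[(w[...,2]>.2485)&(w[...,2]<.254)&(np.hypot(w[...,0]-.58,w[...,1]+.053)<.02)];print("hub",len(k),k.mean(0),(k.min(0)+k.max(0))/2)
g=w[(abs(w[...,0]-.44)<.03)&(abs(w[...,1]+.056)<.1)&(w[...,2]>.176)&(w[...,2]<.19)];print("guard",cv2.minAreaRect(g[:,:2].astype(np.float32)),g[:,2].mean(),g[:,2].std())
t=np.load("top0.npz")["w"];h=t[(np.hypot(t[...,0]-.63,t[...,1]+.045)<.03)&(t[...,2]>.298)&(t[...,2]<.315)]
print("handle top",cv2.minEnclosingCircle(h[:,:2].astype(np.float32)),h[:,2].mean())
```

```text
wheel 0.5791630744934082 -0.05074644088745117 0.06060413271188736 5000
handle 228 [ 0.62067907 -0.05382953  0.2600122 ] [ 0.62992454 -0.03256335  0.27369572]
hub 201 [ 0.57927978 -0.05072903  0.25080954] [ 0.58017243 -0.05086028  0.25064927]
guard ((0.43881893157958984, -0.055994704365730286), (0.0287560373544693, 0.20012342929840088), 1.28347647190094) 0.18216429527445613 0.0019341052724826668
handle top ((0.6321468949317932, -0.04509750008583069), 0.012179525569081306) 0.3057724722601303
```

```bash
python3 -m jog '[{"slide":[-0.5,0,0],"delta_rot":[0,0,0],"hand":-1},{"slide":[-0.9,0.04,0],"delta_rot":[0,0,0],"hand":-1},{"slide":[-0.9,0.04,0],"delta_rot":[0,0,0],"hand":-1}]'
python3 -m jog '[{"slide":[-0.4,0.02,0],"delta_rot":[0,0,0],"hand":-1},{"slide":[-0.75,0.04,0],"delta_rot":[0,0,0],"hand":-1},{"slide":[-0.75,0.04,0],"delta_rot":[0,0,0],"hand":-1},{"slide":[-0.75,0.04,0],"delta_rot":[0,0,0],"hand":-1}]'
```

```text
time_s: 10.78
eef_pos: [0.5508, -0.0498, 0.36]
ee_rot: [[-1.0, -0.024, -0.005], [-0.024, 1.0, -0.001], [0.005, -0.001, -1.0]]
contact_force: [-0.7, 0.2, -0.7]
finger_gap: 0.0856
grasp_force: 0.0
time_s: 11.28
eef_pos: [0.6235, -0.0462, 0.3632]
ee_rot: [[-1.0, -0.021, -0.001], [-0.021, 1.0, -0.0], [0.001, -0.0, -1.0]]
contact_force: [0.0, -0.1, -0.4]
finger_gap: 0.0853
grasp_force: 0.0
```

```bash
python3 -m jog '[{"slide":[-0.085,0.02,0.2],"delta_rot":[0,0,0],"hand":-1},{"slide":[-0.085,0.02,0.45],"delta_rot":[0,0,0],"hand":-1},{"slide":[-0.085,0.02,0.75],"delta_rot":[0,0,0],"hand":-1},{"slide":[-0.085,0.02,0.98],"delta_rot":[0,0,0],"hand":-1},{"slide":[-0.085,0.02,0.98],"delta_rot":[0,0,0],"hand":-1},{"slide":[-0.085,0.02,0.98],"delta_rot":[0,0,0],"hand":-1}]'
python3 -m jog '[{"slide":[0,0,0],"delta_rot":[0,0,0],"hand":1},{"slide":[0,0,0],"delta_rot":[0,0,0],"hand":1},{"slide":[0,0,0],"delta_rot":[0,0,0],"hand":1},{"slide":[0,0,0],"delta_rot":[0,0,0],"hand":1},{"slide":[0,0,0],"delta_rot":[0,0,0],"hand":1},{"slide":[0,0,0],"delta_rot":[0,0,0],"hand":1},{"slide":[0,0,0],"delta_rot":[0,0,0],"hand":1},{"slide":[0,0,0],"delta_rot":[0,0,0],"hand":1}]'
cat >> h.py <<'E'
def arc(C,r,a0,a1,n):
    "tool-frame x,y slides for n rows round C from angle a0 to a1 (deg, world), from the measured pose"
    s=arm.observe();R=s["ee_rot"];p=s["eef_pos"]
    print("F",s["contact_force"].round(1),"t",s["time_s"],"ang",np.degrees(np.arctan2(p[1]-C[1],p[0]-C[0])).round(2),"r",np.hypot(p[0]-C[0],p[1]-C[1]).round(4))
    for a in np.radians(np.linspace(a0,a1,n+1)[1:]):
        d=np.array([C[0]+r*np.cos(a),C[1]+r*np.sin(a),p[2]])-p
        print("%d:"%round(np.degrees(a)),(R.T@d/.1).round(2)[:2].tolist(),end=" ")
    print()
E
python3 -c "
from h import *
C=(.5795,-.0512)
arc(C,.054,8,-172,12)"
```

```text
time_s: 12.02
eef_pos: [0.6333, -0.0435, 0.2669]
ee_rot: [[-1.0, -0.023, 0.003], [-0.023, 1.0, 0.0], [-0.003, 0.0, -1.0]]
contact_force: [0.0, 0.3, 0.4]
finger_gap: 0.0853
grasp_force: 0.0
time_s: 13.02
eef_pos: [0.6335, -0.0433, 0.2652]
ee_rot: [[-1.0, -0.023, 0.001], [-0.023, 1.0, -0.0], [-0.001, -0.0, -1.0]]
contact_force: [-0.6, -0.0, 2.4]
finger_gap: 0.0222
grasp_force: 58.7
F [-0.6 -0.   2.4] t 13.025 ang 8.29 r 0.0545
-7: [0.01, -0.14] -22: [0.05, -0.28] -37: [0.12, -0.4] -52: [0.22, -0.5] -67: [0.34, -0.57] -82: [0.48, -0.6] -97: [0.62, -0.6] -112: [0.75, -0.56] -127: [0.88, -0.49] -142: [0.97, -0.39] -157: [1.04, -0.27] -172: [1.08, -0.13]
```

```bash
python3 -m jog '[{"slide":[0.01,-0.14,0],"delta_rot":[0,0,0],"hand":1},{"slide":[0.05,-0.28,0],"delta_rot":[0,0,0],"hand":1},{"slide":[0.12,-0.40,0],"delta_rot":[0,0,0],"hand":1},{"slide":[0.22,-0.5,0],"delta_rot":[0,0,0],"hand":1},{"slide":[0.34,-0.57,0],"delta_rot":[0,0,0],"hand":1},{"slide":[0.48,-0.60,0],"delta_rot":[0,0,0],"hand":1},{"slide":[0.48,-0.60,0],"delta_rot":[0,0,0],"hand":1},{"slide":[0.48,-0.60,0],"delta_rot":[0,0,0],"hand":1}]'
python3 -c "
from h import *
C=(.5795,-.0512)
arc(C,.054,-82,-202,8)"
```

```text
time_s: 14.02
eef_pos: [0.5853, -0.1052, 0.2651]
ee_rot: [[-1.0, -0.022, -0.002], [-0.022, 1.0, -0.0], [0.002, -0.0, -1.0]]
contact_force: [-1.6, 1.0, 5.4]
finger_gap: 0.0229
grasp_force: 59.7
F [-1.6  1.   5.4] t 14.025 ang -83.88 r 0.0543
-97: [0.12, 0.01] -112: [0.26, 0.05] -127: [0.38, 0.12] -142: [0.48, 0.22] -157: [0.55, 0.34] -172: [0.58, 0.48] -187: [0.58, 0.62] -202: [0.54, 0.75]
```

```bash
python3 -m jog '[{"slide":[0.12,0.01,0],"delta_rot":[0,0,0],"hand":1},{"slide":[0.26,0.05,0],"delta_rot":[0,0,0],"hand":1},{"slide":[0.38,0.12,0],"delta_rot":[0,0,0],"hand":1},{"slide":[0.48,0.22,0],"delta_rot":[0,0,0],"hand":1},{"slide":[0.55,0.34,0],"delta_rot":[0,0,0],"hand":1},{"slide":[0.58,0.48,0],"delta_rot":[0,0,0],"hand":1},{"slide":[0.58,0.62,0],"delta_rot":[0,0,0],"hand":1},{"slide":[0.54,0.75,0],"delta_rot":[0,0,0],"hand":1},{"slide":[0.54,0.75,0],"delta_rot":[0,0,0],"hand":1},{"slide":[0.54,0.75,0],"delta_rot":[0,0,0],"hand":1}]'
python3 -c "
from h import *
C=(.5795,-.0512)
arc(C,.054,-202,-277,15)"
```

```text
time_s: 15.28
eef_pos: [0.5313, -0.0284, 0.2651]
ee_rot: [[-1.0, -0.025, 0.0], [-0.025, 1.0, 0.002], [-0.0, 0.002, -1.0]]
contact_force: [1.5, 1.5, 5.9]
finger_gap: 0.0224
grasp_force: 59.9
F [1.5 1.5 5.9] t 15.275 ang 154.66 r 0.0534
-207: [-0.0, 0.02] -212: [-0.03, 0.06] -217: [-0.05, 0.1] -222: [-0.08, 0.13] -227: [-0.12, 0.16] -232: [-0.15, 0.19] -237: [-0.19, 0.22] -242: [-0.24, 0.24] -247: [-0.28, 0.26] -252: [-0.32, 0.28] -257: [-0.37, 0.29] -262: [-0.41, 0.3] -267: [-0.46, 0.3] -272: [-0.51, 0.3] -277: [-0.56, 0.29]
```

```bash
python3 -m jog '[{"slide":[-0.03,0.06,0],"delta_rot":[0,0,0],"hand":1},{"slide":[-0.08,0.13,0],"delta_rot":[0,0,0],"hand":1},{"slide":[-0.15,0.19,0],"delta_rot":[0,0,0],"hand":1},{"slide":[-0.24,0.24,0],"delta_rot":[0,0,0],"hand":1},{"slide":[-0.32,0.28,0],"delta_rot":[0,0,0],"hand":1},{"slide":[-0.37,0.29,0],"delta_rot":[0,0,0],"hand":1},{"slide":[-0.37,0.29,0],"delta_rot":[0,0,0],"hand":1},{"slide":[-0.37,0.29,0],"delta_rot":[0,0,0],"hand":1}]'
python3 -c "
from h import *
C=(.5795,-.0512)
arc(C,.054,-257,-277,10)"
```

```text
time_s: 16.27
eef_pos: [0.5674, 0.001, 0.2651]
ee_rot: [[-1.0, -0.025, 0.0], [-0.025, 1.0, 0.001], [-0.0, 0.001, -1.0]]
contact_force: [-0.1, 0.6, 6.8]
finger_gap: 0.0226
grasp_force: 60.0
F [-0.1  0.6  6.8] t 16.275 ang 103.06 r 0.0536
-259: [-0.02, 0.01] -261: [-0.04, 0.01] -263: [-0.06, 0.01] -265: [-0.07, 0.01] -267: [-0.09, 0.01] -269: [-0.11, 0.02] -271: [-0.13, 0.01] -273: [-0.15, 0.01] -275: [-0.17, 0.01] -277: [-0.19, 0.01]
```

```bash
python3 -m jog '[{"slide":[-0.03,0.01,0],"delta_rot":[0,0,0],"hand":1},{"slide":[-0.06,0.01,0],"delta_rot":[0,0,0],"hand":1},{"slide":[-0.08,0.01,0],"delta_rot":[0,0,0],"hand":1},{"slide":[-0.08,0.01,0],"delta_rot":[0,0,0],"hand":1}]'
python3 -m jog '[{"slide":[-0.02,0,0],"delta_rot":[0,0,0],"hand":1},{"slide":[-0.03,0,0],"delta_rot":[0,0,0],"hand":1},{"slide":[-0.03,0,0],"delta_rot":[0,0,0],"hand":1}]'
python3 -m jog '[{"slide":[-0.02,0,0],"delta_rot":[0,0,0],"hand":1},{"slide":[-0.03,0,0],"delta_rot":[0,0,0],"hand":1},{"slide":[-0.03,0,0],"delta_rot":[0,0,0],"hand":1}]'
```

```text
time_s: 16.77
eef_pos: [0.5747, 0.0022, 0.2651]
ee_rot: [[-1.0, -0.025, -0.001], [-0.025, 1.0, 0.001], [0.001, 0.001, -1.0]]
contact_force: [-0.1, -0.1, 6.8]
finger_gap: 0.0227
grasp_force: 60.1
time_s: 17.15
eef_pos: [0.5776, 0.0024, 0.2651]
ee_rot: [[-1.0, -0.025, -0.002], [-0.025, 1.0, 0.002], [0.002, 0.002, -1.0]]
contact_force: [-0.9, 0.8, 7.2]
finger_gap: 0.0227
grasp_force: 60.0
time_s: 17.52
eef_pos: [0.5789, 0.0025, 0.2651]
ee_rot: [[-1.0, -0.025, -0.006], [-0.025, 1.0, 0.002], [0.005, 0.002, -1.0]]
contact_force: [-5.5, 1.2, 8.9]
finger_gap: 0.0224
grasp_force: 60.2
```

```bash
python3 -m jog '[{"slide":[-0.02,0,0],"delta_rot":[0,0,0],"hand":1},{"slide":[-0.03,0,0],"delta_rot":[0,0,0],"hand":1},{"slide":[-0.03,0,0],"delta_rot":[0,0,0],"hand":1}]'
python3 -c "
from h import *
C=(.5795,-.0512)
arc(C,.054,91,211,8);print(arm.observe()['eef_pos'])
c=arm.camera('top');w=cloud(c);h=w[(np.hypot(w[...,0]-.579,w[...,1]-.002)<.03)&(w[...,2]>.235)&(w[...,2]<.242)];print(len(h))
"
```

```text
time_s: 17.9
eef_pos: [0.579, 0.0025, 0.265]
ee_rot: [[-1.0, -0.024, -0.012], [-0.024, 1.0, 0.003], [0.012, 0.003, -1.0]]
contact_force: [-11.9, 0.9, 12.3]
finger_gap: 0.0227
grasp_force: 60.6
F [-11.9   0.9  12.3] t 17.9 ang 90.56 r 0.0537
106: [0.14, -0.01] 121: [0.27, -0.07] 136: [0.39, -0.15] 151: [0.47, -0.26] 166: [0.53, -0.39] 181: [0.55, -0.53] 196: [0.53, -0.67] 211: [0.48, -0.8] 
[0.57897127 0.00246214 0.26501601]
0
```

```bash
python3 -m jog '[{"slide":[0.03,0,0],"delta_rot":[0,0,0],"hand":1},{"slide":[0.06,0,0],"delta_rot":[0,0,0],"hand":1},{"slide":[0.12,-0.01,0],"delta_rot":[0,0,0],"hand":1},{"slide":[0.19,-0.02,0],"delta_rot":[0,0,0],"hand":1},{"slide":[0.19,-0.02,0],"delta_rot":[0,0,0],"hand":1},{"slide":[0.19,-0.02,0],"delta_rot":[0,0,0],"hand":1}]'
python3 -c "
from h import *
C=(.58,-.0515)
arc(C,.054,106,286,12);print(arm.observe()['eef_pos'])"
```

```text
time_s: 18.7
eef_pos: [0.5645, 0.0002, 0.2651]
ee_rot: [[-1.0, -0.025, -0.002], [-0.025, 1.0, 0.002], [0.002, 0.002, -1.0]]
contact_force: [-2.3, 1.9, 6.5]
finger_gap: 0.0224
grasp_force: 59.7
F [-2.3  1.9  6.5] t 18.7 ang 106.74 r 0.054
121: [0.12, -0.05] 136: [0.24, -0.14] 151: [0.32, -0.25] 166: [0.38, -0.38] 181: [0.4, -0.52] 196: [0.38, -0.66] 211: [0.33, -0.79] 226: [0.24, -0.9] 241: [0.13, -0.99] 256: [0.0, -1.04] 271: [-0.14, -1.06] 286: [-0.28, -1.04] 
[5.64456116e-01 1.93748107e-04 2.65064871e-01]
```

```bash
python3 -m jog '[{"slide":[0.12,-0.05,0],"delta_rot":[0,0,0],"hand":1},{"slide":[0.24,-0.14,0],"delta_rot":[0,0,0],"hand":1},{"slide":[0.32,-0.25,0],"delta_rot":[0,0,0],"hand":1},{"slide":[0.38,-0.38,0],"delta_rot":[0,0,0],"hand":1},{"slide":[0.4,-0.52,0],"delta_rot":[0,0,0],"hand":1},{"slide":[0.38,-0.66,0],"delta_rot":[0,0,0],"hand":1},{"slide":[0.33,-0.79,0],"delta_rot":[0,0,0],"hand":1},{"slide":[0.24,-0.9,0],"delta_rot":[0,0,0],"hand":1},{"slide":[0.24,-0.9,0],"delta_rot":[0,0,0],"hand":1},{"slide":[0.24,-0.9,0],"delta_rot":[0,0,0],"hand":1}]'
python3 -c "
from h import *
C=(.58,-.0515)
arc(C,.054,226,406,12)"
```

```text
time_s: 19.95
eef_pos: [0.544, -0.0917, 0.2651]
ee_rot: [[-1.0, -0.023, 0.001], [-0.023, 1.0, -0.0], [-0.001, -0.0, -1.0]]
contact_force: [0.8, 0.3, 5.5]
finger_gap: 0.0225
grasp_force: 59.9
F [0.8 0.3 5.5] t 19.95 ang -131.82 r 0.0539
241: [-0.1, -0.07] 256: [-0.23, -0.13] 271: [-0.37, -0.15] 286: [-0.51, -0.13] 301: [-0.64, -0.08] 316: [-0.75, 0.01] 331: [-0.83, 0.12] 346: [-0.89, 0.25] 361: [-0.91, 0.39] 376: [-0.89, 0.53] 391: [-0.84, 0.66] 406: [-0.75, 0.77]
```

```bash
python3 -m jog '[{"slide":[-0.1,-0.07,0],"delta_rot":[0,0,0],"hand":1},{"slide":[-0.23,-0.13,0],"delta_rot":[0,0,0],"hand":1},{"slide":[-0.37,-0.15,0],"delta_rot":[0,0,0],"hand":1},{"slide":[-0.51,-0.13,0],"delta_rot":[0,0,0],"hand":1},{"slide":[-0.64,-0.08,0],"delta_rot":[0,0,0],"hand":1},{"slide":[-0.75,0.01,0],"delta_rot":[0,0,0],"hand":1},{"slide":[-0.83,0.12,0],"delta_rot":[0,0,0],"hand":1},{"slide":[-0.89,0.25,0],"delta_rot":[0,0,0],"hand":1},{"slide":[-0.91,0.39,0],"delta_rot":[0,0,0],"hand":1},{"slide":[-0.89,0.53,0],"delta_rot":[0,0,0],"hand":1},{"slide":[-0.84,0.66,0],"delta_rot":[0,0,0],"hand":1},{"slide":[-0.75,0.77,0],"delta_rot":[0,0,0],"hand":1},{"slide":[-0.75,0.77,0],"delta_rot":[0,0,0],"hand":1},{"slide":[-0.75,0.77,0],"delta_rot":[0,0,0],"hand":1}]'
python3 -c "
from h import *
C=(.58,-.0515)
arc(C,.054,46,226,12)"
```

```text
time_s: 21.7
eef_pos: [0.6162, -0.0114, 0.2651]
ee_rot: [[-1.0, -0.025, -0.001], [-0.025, 1.0, 0.002], [0.001, 0.002, -1.0]]
contact_force: [-0.5, 1.3, 6.8]
finger_gap: 0.0227
grasp_force: 60.0
F [-0.5  1.3  6.8] t 21.7 ang 47.9 r 0.054
61: [0.1, 0.07] 76: [0.23, 0.13] 91: [0.37, 0.15] 106: [0.51, 0.13] 121: [0.64, 0.08] 136: [0.75, -0.01] 151: [0.84, -0.12] 166: [0.89, -0.25] 181: [0.91, -0.39] 196: [0.89, -0.53] 211: [0.84, -0.66] 226: [0.76, -0.77]
```

Forces stay small and the radius matches; I continue with two more half turns, to angle 46° plus 720° (45° before the target).

```bash
python3 -m jog '[{"slide":[0.1,0.07,0],"delta_rot":[0,0,0],"hand":1},{"slide":[0.23,0.13,0],"delta_rot":[0,0,0],"hand":1},{"slide":[0.37,0.15,0],"delta_rot":[0,0,0],"hand":1},{"slide":[0.51,0.13,0],"delta_rot":[0,0,0],"hand":1},{"slide":[0.64,0.08,0],"delta_rot":[0,0,0],"hand":1},{"slide":[0.75,-0.01,0],"delta_rot":[0,0,0],"hand":1},{"slide":[0.84,-0.12,0],"delta_rot":[0,0,0],"hand":1},{"slide":[0.89,-0.25,0],"delta_rot":[0,0,0],"hand":1},{"slide":[0.91,-0.39,0],"delta_rot":[0,0,0],"hand":1},{"slide":[0.89,-0.53,0],"delta_rot":[0,0,0],"hand":1},{"slide":[0.84,-0.66,0],"delta_rot":[0,0,0],"hand":1},{"slide":[0.75,-0.77,0],"delta_rot":[0,0,0],"hand":1},{"slide":[0.75,-0.77,0],"delta_rot":[0,0,0],"hand":1},{"slide":[0.75,-0.77,0],"delta_rot":[0,0,0],"hand":1}]'
python3 -m jog '[{"slide":[-0.1,-0.07,0],"delta_rot":[0,0,0],"hand":1},{"slide":[-0.23,-0.13,0],"delta_rot":[0,0,0],"hand":1},{"slide":[-0.37,-0.15,0],"delta_rot":[0,0,0],"hand":1},{"slide":[-0.51,-0.13,0],"delta_rot":[0,0,0],"hand":1},{"slide":[-0.64,-0.08,0],"delta_rot":[0,0,0],"hand":1},{"slide":[-0.75,0.01,0],"delta_rot":[0,0,0],"hand":1},{"slide":[-0.83,0.12,0],"delta_rot":[0,0,0],"hand":1},{"slide":[-0.89,0.25,0],"delta_rot":[0,0,0],"hand":1},{"slide":[-0.91,0.39,0],"delta_rot":[0,0,0],"hand":1},{"slide":[-0.89,0.53,0],"delta_rot":[0,0,0],"hand":1},{"slide":[-0.84,0.66,0],"delta_rot":[0,0,0],"hand":1},{"slide":[-0.75,0.77,0],"delta_rot":[0,0,0],"hand":1},{"slide":[-0.75,0.77,0],"delta_rot":[0,0,0],"hand":1},{"slide":[-0.75,0.77,0],"delta_rot":[0,0,0],"hand":1}]'
python3 -c "
from h import *
C=(.58,-.0515)
arc(C,.054,46,91.3,6)
to(.5786,.0024,.265)"
```

```text
time_s: 23.45
eef_pos: [0.5441, -0.0918, 0.2651]
ee_rot: [[-1.0, -0.023, 0.001], [-0.023, 1.0, 0.0], [-0.001, -0.0, -1.0]]
contact_force: [1.7, -0.8, 5.2]
finger_gap: 0.0228
grasp_force: 59.9
time_s: 25.2
eef_pos: [0.6163, -0.0116, 0.2651]
ee_rot: [[-1.0, -0.025, -0.001], [-0.025, 1.0, 0.002], [0.001, 0.002, -1.0]]
contact_force: [-0.7, 1.7, 6.8]
finger_gap: 0.0227
grasp_force: 60.0
F [-0.7  1.7  6.8] t 25.2 ang 47.71 r 0.054
54: [0.04, 0.04] 61: [0.1, 0.08] 69: [0.16, 0.11] 76: [0.23, 0.13] 84: [0.3, 0.14] 91: [0.37, 0.15] 
slide [0.374 0.149 0.002] F [-0.7  1.7  6.8] t 25.2 gap 0.0227
```

```bash
python3 -m jog '[{"slide":[0.05,0.04,0],"delta_rot":[0,0,0],"hand":1},{"slide":[0.1,0.08,0],"delta_rot":[0,0,0],"hand":1},{"slide":[0.16,0.11,0],"delta_rot":[0,0,0],"hand":1},{"slide":[0.23,0.13,0],"delta_rot":[0,0,0],"hand":1},{"slide":[0.3,0.14,0],"delta_rot":[0,0,0],"hand":1},{"slide":[0.36,0.15,0],"delta_rot":[0,0,0],"hand":1},{"slide":[0.36,0.15,0],"delta_rot":[0,0,0],"hand":1},{"slide":[0.36,0.15,0],"delta_rot":[0,0,0],"hand":1},{"slide":[0.36,0.15,0],"delta_rot":[0,0,0],"hand":1}]'
python3 -c "
from h import *
print(arm.observe()['eef_pos'])
to(.5786,.0024,.265)"
```

```text
time_s: 26.32
eef_pos: [0.58, 0.0025, 0.2651]
ee_rot: [[-1.0, -0.025, -0.001], [-0.025, 1.0, 0.002], [0.001, 0.002, -1.0]]
contact_force: [-1.6, 2.5, 8.1]
finger_gap: 0.0228
grasp_force: 60.0
[0.57996116 0.00245345 0.26510602]
slide [ 0.014 -0.     0.001] F [-1.6  2.5  8.1] t 26.325 gap 0.0228
```

```bash
python3 -m jog '[{"slide":[0.014,0,0],"delta_rot":[0,0,0],"hand":1},{"slide":[0.014,0,0],"delta_rot":[0,0,0],"hand":1},{"slide":[0.014,0,0],"delta_rot":[0,0,0],"hand":1},{"slide":[0.014,0,0],"delta_rot":[0,0,0],"hand":1}]'
python3 - <<'E'
from h import *
print(arm.observe()['eef_pos'])
b=arm.camera("scene")["color"];a=arm.camera("top")["color"]
cv2.imwrite("pics/p4.png",np.vstack([cv2.resize(b[180:400,130:400],(360,293)),cv2.resize(a,(360,270))]))
E
```

```text
time_s: 26.82
eef_pos: [0.5793, 0.0024, 0.2651]
ee_rot: [[-1.0, -0.025, 0.0], [-0.025, 1.0, 0.002], [-0.0, 0.002, -1.0]]
contact_force: [0.5, 2.4, 7.5]
finger_gap: 0.0227
grasp_force: 60.0
[0.57931418 0.00244888 0.26509427]
```

View pics/p4.png

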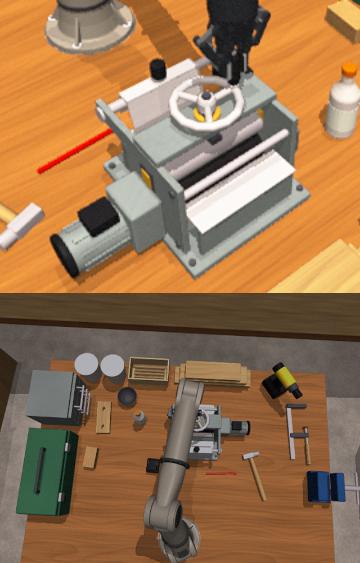

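The guard still hangs level on the bar (knob at (158,70)) and the gripper holds the handle on the hub's +y side. The TCP is within 0.5 mm of where it was at the stop, and the hand force on the wheel is about zero in the turning direction. I'm handing in.

```bash
python3 -c "
from h import *
print(arm.hand_in())"
```

```text
the job is handed in; nothing more can be done
None
```

I've handed the job in: the nip guard hangs on the guard bar and is released, the handwheel went down to its stop and back two full turns (within about half a degree), the gripper still holds the handle, and it took about 27 s; the verdict wasn't shown.

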